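# Zero and lock the row counter of the bead loom

## Task

Start a new bead pattern by zeroing the wooden row counter: flick the edge of its six-armed wheel with a closed fingertip, click by click anticlockwise as seen from above, until the arm with the round stud rests at the small arrow on the base, and do not click past it. Then push the upright post of the counter's latch towards the wheel until the latch is fully home. Nothing is to be picked up: the counter stays flat and about where it stands, and the other things on the table are left alone.

Things in the scene. Friction and masses are not known exactly. Their poses are not given: they have to be found in the camera images.
- counter: Wooden row counter, loose on the table, about 1.5 kg: it slides if shoved with some 7 N or more. Origin on the wheel axis at the underside (table height), z up. Base plate x -70 to +80, y -128 to +68 mm, top at z = 22 mm. Arrow at +x, latch at -y. Two guide cheeks beside the latch bolt (x = +-12 to +-20, y -97 to -71 mm) reach z = 36 mm.
- counter_wheel (a joint): Angle (rad) of the pale star wheel about the counter's z, anticlockwise seen from above; 0 = studded arm at the arrow. It clicks every 60 degrees (1.047 rad) and starts at a click 2, 3 or 4 clicks short of 0 (about -2.09, -3.14 or -4.19; very rarely poised between two). An arm pushed near its tip gives at 2 to 5 N; past half a click (30 degrees) the wheel snaps on by itself to the next click and stops.
- home_stud (a point): Top of the round stud (16 mm across, 10 mm tall) on one wheel arm only, 51 mm from the axis, 58 mm above the table; it turns with the wheel. The wheel: hub radius 24 mm, six radial arms 60 degrees apart (0 at the studded one), 8 mm thick, tips 60 mm from the axis, z = 24 to 48 mm above the table, open gaps between them over the flat base.
- pointer (a point): Point of the small flat V-shaped arrow on the base (about 16 mm long and 20 mm wide, its point towards the wheel, 4 mm high at most), 63 mm from the wheel axis on the counter's +x side, 25 mm above the table.
- counter_latch (a joint): Travel (m) of the latch: 0 to 0.004 at the start (drawn back), 0.028 = fully home against its stop, its bolt then in the gap between two wheel arms. It slides along the counter's +y, towards the wheel axis, against about 1.5 N of friction, and stays where it is left.
- latch_post (a point): Centre of the top of the latch's upright post, 62 mm above the table; post 22 mm wide (counter's x), 10 mm thick (counter's y), free above z = 36 mm. At counter's x = 0, y = -104 mm at latch value 0, -76 mm when fully home.
- bead_loom: Bystander: wooden bead loom frame, 240 x 110 mm, 52 mm high, origin at the centre of its underside, long along its x.
- sharpener: Bystander: blue plastic pencil sharpener box with a pull-out tray, 50 x 60 x 55 mm, origin at the centre of its underside.
- compass: Bystander: aluminium drawing compass lying flat, 172 mm long along its x (from -84 to +88 mm), 32 mm wide, 12 mm high, origin at table height, beyond the right half of the counter.
- palette: Bystander: round ceramic palette, 112 mm across, 16 mm high, origin at the centre of its underside.
- acrylic_block: Bystander: clear acrylic block 50 x 50 x 25 mm, origin at the centre of its underside, standing to the left of the counter.
- bead_jar: Bystander: glass jar with a metal cap, 48 mm across, 55 mm high, origin at the centre of its underside.
Things that resemble listed ones, but are neither listed nor needed, are in the scene too. Leave any purple look-alike of the counter alone.

How it is judged:
By the outcome, as a careful person would: the job done as asked, in the order asked, and still so for the second after the job is handed in, with the robot touching nothing.
It also fails if it takes over 45 s, if anything falls off the work surface, if the arm or the gripper's body presses on something with over 40 N, if the wrist force passes 120 N, or if a joint passes its speed limit or range.

## Robot

A 6-joint arm with a two-finger parallel gripper is mounted at the origin on the work surface. World frame = base frame: x ahead of the robot, y to its left, z up, the work surface at z = 0. Lengths are in m, angles in rad, forces in N, time in s.
With the tool pointing down it reaches from about 0.35 to 0.875 m from the base axis. Payload 15.5 kg.
Tool frame: the origin (TCP) lies midway between the tips of the shut fingers; the grasp point (between the pads) lies 19 mm behind it; z points along the fingers, y is the line along which they close (so a half turn about z gives the same grasp; the last joint's range is limited). The gripper opens to 85 mm and grips with 20 to 120 N. Pads are 22 mm wide; open, the fingers measure 114 mm over their backs; the gripper's body (76 mm by 85 mm) begins 54 mm behind the grasp point. The pads swing forward as they close: fully open they stand 13 mm farther back than shut.
Start: joints at [-1.351, 0.494, 1.345, -0, 1.302, -0.096], TCP at [0.194, -0.594, 0.231] pointing down, gripper open.
Joint ranges: [-2.91, 2.91], [-0.82, 2.16], [0.22, 2.67], [-1.22, 4.37], [0.12, 2.79], [-3.08, 3.08]. Speed limits (rad/s): [1.89, 1.89, 2.57, 3.01, 3.01, 3.01].

## Interface

Orientations are given as a unit quaternion [w, x, y, z].
In Python, from plant import * gives the robot as it stands. The module is installed in compiled form; this text tells all that it offers.
- The arm moves only by the tool send_rows, never from a script. Its argument "steps" is a list of rows, each a list of 7 numbers: the shift along the tool's x, y, z in m, then the turn, a rotation vector about the tool's x, y, z in rad, then the finger opening in m, from 0 to 0.0854. In form: [[dx, dy, dz, rx, ry, rz, jaw], ...]. A call has 1 to 20 rows; each row shifts and turns the commanded pose from where the row before left it, along the tool's axes as they then stand; what a row does not reach is not made up. A row lasts 1/8 s, in which the tool goes at most 62.5 mm and 10.7 degrees, less where a joint would pass 70% of its speed; a pose out of reach is approached as far as the arm can. A call with a gripper value outside its range is refused whole. The fingers move at their own pace and stop on an object; the grip force is fixed at half the most. Time passes only in rows, so rows that do not move let the fingers close. It gives the time, the measured TCP pose, the force, the opening and the grip force at its end, in the units of the state.
- get_state(): the state, without advancing time (a new reading comes with each control period).
- camera(name): name is "scene" or "side" or "wrist"; returns the picture (420x560x3 uint8, red, green, blue); there is no depth.
- camera_model(name): a dict with "mtx" (3x3 intrinsics, pixels), "xyz" and "attitude" of the camera in the world. Camera axes: x right, y up, looking along -z (the intrinsics and any distortion apply to the point x, -y, -z); pixel columns grow to the right and rows downward; lengths in m; the calibration is good to about 2 mm. A picture is of the moment at which its call begins: read the wrist's pose just before it. camera_model takes no time and is no camera call; for the wrist camera it gives the pose at the moment of the call.
- close_job(): hands the job in; it is judged then, once.
The state is a dict: "time": time; "joint_positions": joint angles; "qvel": joint speeds; "effort": joint torques, N m; "ee_pos": TCP position; "ee_rot": TCP orientation; "contact_force": force on the tool from outside, world axes, zero at the start; "ft_torque": the same for the moment, N m; "finger_gap": opening from 0.0 (shut) to 1.0 (fully open); "grasp_force": force on a finger pad.
Only numpy, scipy, OpenCV 4.12 (cv2) and the standard library are available. Lean on these libraries where they do the work, as an engineer would, in place of code of your own. Each camera call takes 0.05 s, during which the arm holds its last target. There are 200 camera calls.

## Working session

There is one attempt and no reset: what is moved stays moved. The work goes in short steps, Python scripts to look and compute and a tool call to move; the robot and the scene stay as the last step left them, time stands still between calls to the robot, and variables do not carry over. Pictures are saved under pics/ and viewed, at most 10 in all, crops included, and the job is handed in when it is done.

Besides the shell and the picture viewer there is one more tool, called after "Request:" by a JSON object that holds its "api" and its "payload". send_rows: Moves the arm, as the interface text tells. Its arguments: {"type":"object","properties":{"steps":{"type":"array"}},"required":["steps"]}

```bash
mkdir -p pics; cat > h.py <<'E'
from plant import *
import numpy as np, cv2
from scipy.spatial.transform import Rotation as R
def snap(n,f):
    im=camera(n); cv2.imwrite('pics/'+f,im[:,:,::-1]); return im
def cm(n):
    m=camera_model(n); q=m['attitude']; q=np.array(q)
    Rm=q if q.shape==(3,3) else R.from_quat(q[[1,2,3,0]]).as_matrix()
    return np.array(m['mtx']),np.array(m['xyz']),Rm,m
def pix2w(n,uv,z,model=None):
    K,t,Rm,m=model or cm(n)
    d=m.get('dist',None)
    p=cv2.undistortPoints(np.array([[uv]],float),K,None if d is None else np.array(d))[0,0]
    r=Rm@np.array([p[0],-p[1],-1]); return t+r*(z-t[2])/r[2]
def w2pix(n,P,model=None):
    K,t,Rm,m=model or cm(n); c=Rm.T@(np.array(P)-t); c=np.array([c[0],-c[1],-c[2]])
    u=K@c; return u[:2]/u[2]
E
python3 - <<'E'
from h import *
s=get_state(); print(s['time'],s['ee_pos'],s['ee_rot'],s['finger_gap'])
a=snap('scene','a.png'); b=snap('side','b.png')
for n in('scene','side','wrist'): print(camera_model(n))
E
```

```text
0.0 [ 0.19344812 -0.5939337   0.23069522] [-6.13391005e-04  9.87636198e-01  1.56762125e-01 -3.30796842e-05] 1.0000051024361916
{'mtx': array([[427.32639484,   0.        , 282.58477778],
       [  0.        , 427.32639484, 204.09774358],
       [  0.        ,   0.        ,   1.        ]]), 'xyz': array([ 1.05429098, -0.59399063,  0.92705479]), 'attitude': array([0.85781684, 0.34584628, 0.15082133, 0.34898933])}
{'mtx': array([[383.60799511,   0.        , 282.45341191],
       [  0.        , 383.60799511, 210.1408473 ],
       [  0.        ,   0.        ,   1.        ]]), 'xyz': array([ 0.36364812, -0.51814883,  0.71329554]), 'attitude': array([ 0.93495318,  0.3362685 , -0.02891162, -0.10931676])}
{'mtx': array([[371.52144872,   0.        , 278.66829436],
       [  0.        , 371.52144872, 206.55317342],
       [  0.        ,   0.        ,   1.        ]]), 'xyz': array([ 0.25584758, -0.57371731,  0.37311454]), 'attitude': array([ 0.80230511, -0.10659986,  0.07780924, -0.58214148])}
```

View pics/a.png

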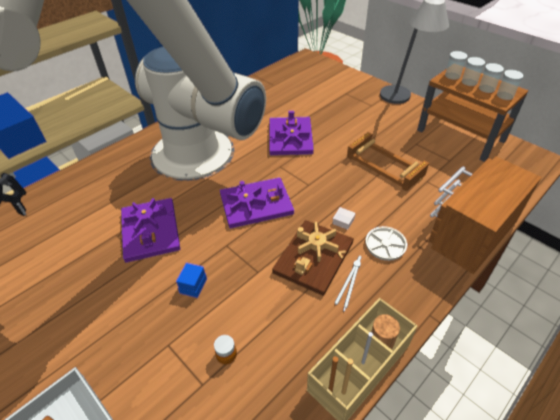

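View pics/b.png

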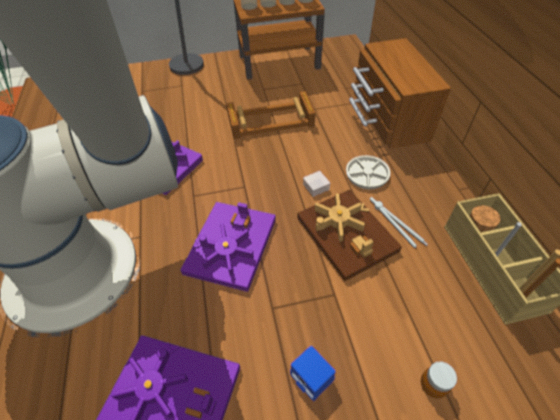

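The brown counter has its wheel at scene (318,240) and side (340,214). Its latch is at side (362,244). The three purple boards (scene (146,225), (256,200) and (291,133)) are look-alikes. Next I'll enlarge the brown one to confirm it.

```bash
python3 - <<'E'
import cv2,numpy as np
a=cv2.imread('pics/a.png')[210:300,260:365];b=cv2.imread('pics/b.png')[180:285,290:410]
a=cv2.resize(a,None,fx=4,fy=4,interpolation=3);b=cv2.resize(b,(380,332),interpolation=3)
o=np.zeros((360,800,3),np.uint8);o[:,:420]=a;o[:332,420:]=b
cv2.imwrite('pics/c.png',o)
E
```

```text
(no output)
```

View pics/c.png

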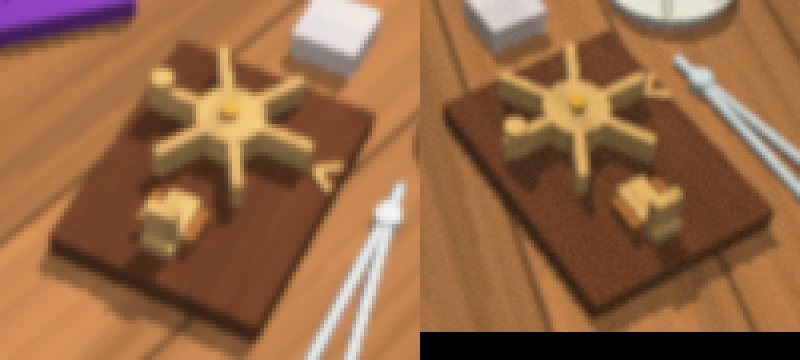

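```bash
cat > fit.py <<'E'
from h import *
from scipy.optimize import least_squares
ms={n:cm(n) for n in('scene','side')}
A=lambda u,v:(260+u/4-.4,210+v/4-.4)
B=lambda u,v:(290+(u-420)/3.167-.4,180+v/3.162-.4)
C={'bl':(-.07,-.128,.022),'br':(.08,-.128,.022),'tr':(.08,.068,.022),'tl':(-.07,.068,.022),'stud':(-.051,0,.058),'arr':(.063,0,.025)}
obs=[('scene','bl',A(53,240)),('scene','br',A(255,328)),('scene','tr',A(372,118)),('scene','tl',A(180,42)),('scene','stud',A(162,74)),('scene','arr',A(313,172)),
('side','br',B(770,215)),('side','bl',B(597,312)),('side','tl',B(445,112)),('side','tr',B(612,35)),('side','stud',B(515,123)),('side','arr',B(647,90))]
def W(p,c): 
    c_,s=np.cos(p[2]),np.sin(p[2]); return [p[0]+c_*c[0]-s*c[1],p[1]+s*c[0]+c_*c[1],c[2]]
f=lambda p:np.concatenate([w2pix(n,W(p,C[k]),ms[n])-uv for n,k,uv in obs])
for y in(0,1.5,-1.5,3):
    r=least_squares(f,[.5,-.2,y],loss='soft_l1'); print(r.cost,r.x)
    if r.cost<60: print(r.fun.reshape(-1,2).round(1).tolist())
E
python3 fit.py
```

```text
11.37243298204403 [ 0.59462694 -0.0221248   0.2784393 ]
[[-2.6, -0.8], [-0.3, 0.7], [0.8, -1.1], [-0.2, -1.0], [-0.5, 1.0], [-0.1, -0.1], [3.2, -0.5], [-0.0, -0.7], [-0.7, -2.4], [-0.1, -1.9], [0.9, 1.4], [0.0, 1.3]]
11.372432982042412 [ 0.59462694 -0.0221248   0.27843931]
[[-2.6, -0.8], [-0.3, 0.7], [0.8, -1.1], [-0.2, -1.0], [-0.5, 1.0], [-0.1, -0.1], [3.2, -0.5], [-0.0, -0.7], [-0.7, -2.4], [-0.1, -1.9], [0.9, 1.4], [0.0, 1.3]]
11.37243298204675 [ 0.59462694 -0.0221248   0.27843929]
[[-2.6, -0.8], [-0.3, 0.7], [0.8, -1.1], [-0.2, -1.0], [-0.5, 1.0], [-0.1, -0.1], [3.2, -0.5], [-0.0, -0.7], [-0.7, -2.4], [-0.1, -1.9], [0.9, 1.4], [0.0, 1.3]]
1053.2371726466702 [ 0.645784   -0.00389321  3.51045815]
```

Stud is opposite the arrow, at −π, so it needs 3 clicks. Counter pose is (0.595, −0.022), yaw 0.278. I'll plan a wrist look from the flicking orientation (tool x at counter angle 30°).

```bash
cat >> h.py <<'E'
def Rt(yaw): # tool pointing down, tool x at yaw
    c,s=np.cos(yaw),np.sin(yaw); return np.array([[c,s,0],[s,-c,0],[0,0,-1]])
def state():
    s=get_state(); q=np.array(s['ee_rot']); Rm=R.from_quat(q[[1,2,3,0]]).as_matrix()
    return s,np.array(s['ee_pos']),Rm
def CW(P,x,y,z):
    c,s=np.cos(P[2]),np.sin(P[2]); return np.array([P[0]+c*x-s*y,P[1]+s*x+c*y,z])
E
python3 - <<'E'
from h import *
P=[.595,-.022,.278]
s,p,Rm=state(); K,t,Rc,m=cm('wrist')
off=Rm.T@(t-p); rel=Rm.T@Rc; print(off, 'view dir in tool',-rel[:,2], np.arctan2(Rm[1,0],Rm[0,0]))
yaw=P[2]+np.pi/6; T=Rt(yaw)
for dx in(-.06,-.10,-.14):
    tcp=CW(P,0,0,.2)+T@[dx,0,0]
    mod=(K,tcp+T@off,T@rel,m)
    print(dx,tcp,'shift',T.T@(tcp-p),w2pix('wrist',CW(P,0,0,.048),mod),w2pix('wrist',CW(P,.08,.068,.02),mod),w2pix('wrist',CW(P,0,-.128,.02),mod),w2pix('wrist',tcp,mod))
E
```

```text
[ 6.56197377e-02 -9.63015145e-05 -1.42359632e-01] view dir in tool [-2.61751512e-01  4.70570761e-04  9.65135185e-01] 0.3148078866056822
-0.06 [ 0.55326646 -0.06510814  0.2       ] shift [ 0.63024784 -0.10934019  0.03074755] [278.6556308  113.36925732] [254.13369388 -25.87555758] [403.63747564 187.21913408] [278.70013609 269.21133147]
-0.1 [ 0.52544411 -0.09384691  0.2       ] shift [ 0.59024784 -0.10934019  0.03074755] [278.68243501  57.68586772] [253.22714388 -86.86280872] [407.76364253 141.61240293] [278.70013609 269.21133147]
-0.14 [ 0.49762175 -0.12258567  0.2       ] shift [ 0.55024784 -0.10934019  0.03074755] [278.71136025  -2.40377545] [ 252.24885291 -152.67636313] [412.16992227  92.90957012] [278.70013609 269.21133147]
```

Request:
{"api": "send_rows", "payload": {"steps": [[0,0,0,0,0,-0.1625,0],[0,0,0,0,0,-0.1625,0],[0,0,0,0,0,-0.1625,0],[0.0464,-0.0078,0.0022,0,0,0,0],[0.0464,-0.0078,0.0022,0,0,0,0],[0.0464,-0.0078,0.0022,0,0,0,0],[0.0464,-0.0078,0.0022,0,0,0,0],[0.0464,-0.0078,0.0022,0,0,0,0],[0.0464,-0.0078,0.0022,0,0,0,0],[0.0464,-0.0078,0.0022,0,0,0,0],[0.0464,-0.0078,0.0022,0,0,0,0],[0.0464,-0.0078,0.0022,0,0,0,0],[0.0464,-0.0078,0.0022,0,0,0,0],[0.0464,-0.0078,0.0022,0,0,0,0],[0.0464,-0.0078,0.0022,0,0,0,0],[0.0464,-0.0078,0.0022,0,0,0,0],[0.0464,-0.0078,0.0022,0,0,0,0],[0,0,0,0,0,0,0]]}}

```text
time: 2.35
ee_pos: [0.5676, -0.0489, 0.1999]
ee_rot: [-0.0, 0.92, 0.392, 0.0]
contact_force: [-1.1, -1.6, 0.2]
finger_gap: 0.006
grasp_force: 0.0
```

```bash
python3 - <<'E'
from h import *
s,p,Rm=state(); print(p,np.arctan2(Rm[1,0],Rm[0,0]),s['finger_gap'])
P=[.595,-.022,.278]; m=cm('wrist')
snap('wrist','d.png')
for c in[(0,0,.048),(-.051,0,.058),(.063,0,.025),(-.07,.068,.022),(.08,.068,.022),(.08,-.128,.022),(-.07,-.128,.022),(0,-.104,.062)]: print(c,w2pix('wrist',CW(P,*c),m).round())
E
```

```text
[ 0.56761065 -0.04888855  0.1999428 ] 0.805411573024111 0.005669165416488558
(0, 0, 0.048) [280. 142.]
(-0.051, 0, 0.058) [248. 200.]
(0.063, 0, 0.025) [320.  71.]
(-0.07, 0.068, 0.022) [172. 170.]
(0.08, 0.068, 0.022) [257.   5.]
(0.08, -0.128, 0.022) [458. 134.]
(-0.07, -0.128, 0.022) [360. 274.]
(0, -0.104, 0.062) [395. 211.]
```

View pics/d.png

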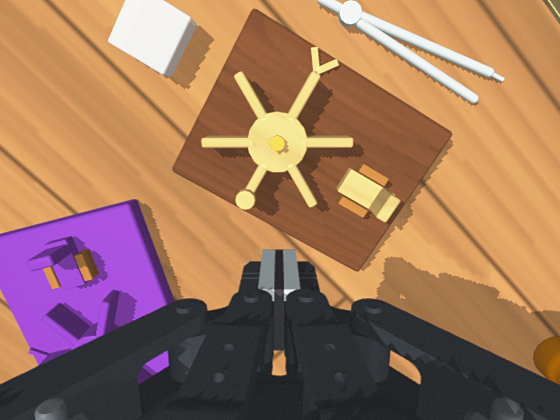

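Wrist view: hub at (277,142), stud at (245,200), arrow tip at (318,71), post top near (388,208). The stud is confirmed opposite the arrow, so 3 clicks. Refitting with these points.

```bash
python3 - <<'E'
from h import *
from scipy.optimize import least_squares
m=cm('wrist')
obs=[((0,0,.048),(277,142)),((-.051,0,.058),(245,199)),((.063,0,.025),(318,71)),((-.07,.068,.022),(174,170)),((.08,.068,.022),(254,10)),((.08,-.128,.022),(452,131)),((-.07,-.128,.022),(360,270))]
f=lambda P:np.concatenate([w2pix('wrist',CW(P,*c),m)-uv for c,uv in obs])
r=least_squares(f,[.595,-.022,.278],loss='soft_l1'); P=r.x; print(P,r.fun.reshape(-1,2).round(1).tolist())
s,p,Rm=state(); yaw=np.arctan2(Rm[1,0],Rm[0,0]); print('yaw rel deg',np.degrees(yaw-P[2]))
print('gap90 shift',(Rm.T@(CW(P,0,.052,.034)-p)).round(4)); print('axis shift',(Rm.T@(CW(P,0,0,.034)-p)).round(4))
np.save('P.npy',P)
E
```

```text
[ 0.59283184 -0.02206155  0.286662  ] [[1.2, -0.3], [1.1, 0.7], [-1.0, -0.7], [-3.5, 0.4], [-0.8, -5.4], [4.3, 0.6], [-0.3, 2.9]]
yaw rel deg 29.674016510200754
gap90 shift [ 0.0642 -0.0458  0.166 ]
axis shift [ 0.0385 -0.0006  0.1659]
```

Request:
{"api": "send_rows", "payload": {"steps": [[0.0321,-0.0229,0.03,0,0,0,0],[0.0321,-0.0229,0.03,0,0,0,0],[0,0,0.03,0,0,0,0],[0,0,0.03,0,0,0,0],[0,0,0.026,0,0,0,0],[0,0,0.019,0,0,0,0],[0,0,0,0,0,0,0],[-0.005,0,0,0,0,0,0],[-0.005,0,0,0,0,0,0],[-0.004,0,0,0,0,0,0],[-0.004,0,0,0,0,0,0],[-0.004,0,0,0,0,0,0],[-0.004,0,0,0,0,0,0],[0,0,0,0,0,0,0]]}}

```text
time: 4.15
ee_pos: [0.5596, 0.0078, 0.0354]
ee_rot: [-0.0, 0.921, 0.39, -0.0]
contact_force: [1.4, 2.2, 1.3]
finger_gap: 0.0
grasp_force: 1.0
```

```bash
python3 - <<'E'
from h import *
s,p,Rm=state(); P=np.load('P.npy'); print(s['time'],p,Rm.T@(p-CW(P,0,0,0)),Rm.T@s['contact_force'])
snap('wrist','e.png')
E
```

```text
4.15 [0.55964684 0.00775764 0.03538438] [-0.00165533 -0.04460386 -0.03535871] [ 2.58410939 -0.50868973 -1.26423125]
```

View pics/e.png

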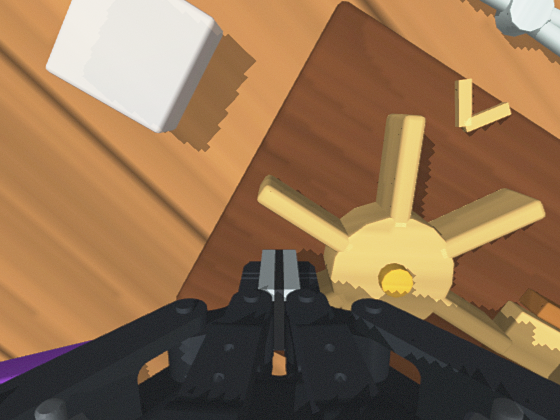

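The arm is being turned as planned, at about 2.6 N: the wheel is partway and the arms sit off the arrow at (468,125). I'll finish the stroke, lift, and return.

Request:
{"api": "send_rows", "payload": {"steps": [[-0.004,0,0,0,0,0,0],[-0.004,0,0,0,0,0,0],[-0.004,0,0,0,0,0,0],[-0.004,0,0,0,0,0,0],[-0.004,0,0,0,0,0,0],[-0.004,0,0,0,0,0,0],[0,0,0,0,0,0,0],[0,0,-0.02,0,0,0,0],[0,0,-0.02,0,0,0,0],[0.026,0,0,0,0,0,0],[0.026,0,0,0,0,0,0],[0,0,0,0,0,0,0]]}}

```text
time: 5.7
ee_pos: [0.5807, 0.0291, 0.0756]
ee_rot: [0.0, 0.92, 0.391, 0.001]
contact_force: [-0.4, -0.1, 0.1]
finger_gap: 0.004
grasp_force: 0.0
```

```bash
python3 - <<'E'
from h import *
s,p,Rm=state(); P=np.load('P.npy'); print(s['time'],p,Rm.T@(p-CW(P,0,0,0)),Rm.T@s['contact_force'])
m=cm('wrist')
for c in[(0,0,.048),(.063,0,.025),(.06,0,.048),(.03,.052,.048),(.08,.068,.022)]: print(c,w2pix('wrist',CW(P,*c),m).round())
snap('wrist','f.png')
E
```

```text
5.7 [0.58074054 0.02911261 0.07555645] [ 0.02851649 -0.04416125 -0.07556696] [-0.34384345 -0.175933   -0.09909666]
(0, 0, 0.048) [366. 298.]
(0.063, 0, 0.025) [421. 183.]
(0.06, 0, 0.048) [436. 198.]
(0.03, 0.052, 0.048) [309. 199.]
(0.08, 0.068, 0.022) [328.  87.]
```

View pics/f.png

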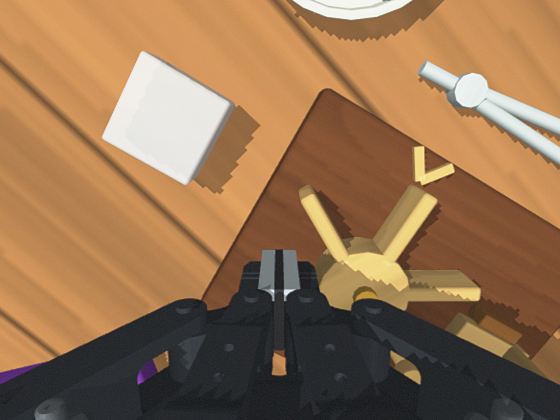

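One click is done: an arm lines up with the arrow at (420,183) and the counter hasn't moved. Next is the second click.

Request:
{"api": "send_rows", "payload": {"steps": [[0,0,0.02,0,0,0,0],[0,0,0.02,0,0,0,0],[-0.005,0,0,0,0,0,0],[-0.005,0,0,0,0,0,0],[-0.004,0,0,0,0,0,0],[-0.004,0,0,0,0,0,0],[-0.004,0,0,0,0,0,0],[-0.004,0,0,0,0,0,0],[-0.004,0,0,0,0,0,0],[-0.004,0,0,0,0,0,0],[-0.004,0,0,0,0,0,0],[-0.004,0,0,0,0,0,0],[-0.004,0,0,0,0,0,0],[-0.004,0,0,0,0,0,0],[-0.002,0,0,0,0,0,0],[0,0,0,0,0,0,0],[0,0,-0.02,0,0,0,0],[0,0,-0.02,0,0,0,0],[0.026,0,0,0,0,0,0],[0.026,0,0,0,0,0,0]]}}

```text
time: 8.25
ee_pos: [0.5802, 0.0285, 0.0759]
ee_rot: [0.0, 0.921, 0.39, 0.0]
contact_force: [-0.2, 1.5, -0.1]
finger_gap: -0.003
grasp_force: 0.0
```

```bash
python3 - <<'E'
from h import *
import cv2
s,p,Rm=state(); P=np.load('P.npy'); print(s['time'],p,Rm.T@(p-CW(P,0,0,0)))
a=snap('wrist','g0.png'); b=snap('scene','g1.png')
o=np.zeros((420,800,3),np.uint8); o[:,:400]=a[:,160:]; o[:320,400:]=cv2.resize(b[200:296,260:380],(400,320),interpolation=3)
cv2.imwrite('pics/g.png',o[:,:,::-1])
E
```

```text
8.25 [0.58024431 0.02851616 0.07590259] [ 0.02762821 -0.04418225 -0.07591024]
```

View pics/g.png

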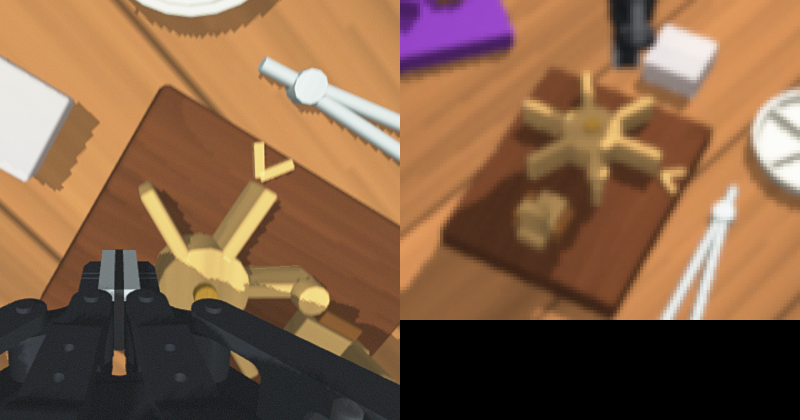

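After two clicks the stud is one arm short of the arrow, at crop (312,297). One more click, then lift clear.

Request:
{"api": "send_rows", "payload": {"steps": [[0,0,0.02,0,0,0,0],[0,0,0.02,0,0,0,0],[-0.005,0,0,0,0,0,0],[-0.005,0,0,0,0,0,0],[-0.004,0,0,0,0,0,0],[-0.004,0,0,0,0,0,0],[-0.004,0,0,0,0,0,0],[-0.004,0,0,0,0,0,0],[-0.004,0,0,0,0,0,0],[-0.004,0,0,0,0,0,0],[-0.004,0,0,0,0,0,0],[-0.004,0,0,0,0,0,0],[-0.004,0,0,0,0,0,0],[-0.004,0,0,0,0,0,0],[-0.002,0,0,0,0,0,0],[0,0,0,0,0,0,0],[0,0,-0.04,0,0,0,0],[0,0,-0.05,0,0,0,0],[0,0,-0.05,0,0,0,0]]}}

```text
time: 10.72
ee_pos: [0.5433, -0.0092, 0.177]
ee_rot: [-0.0, 0.921, 0.391, -0.0]
contact_force: [0.3, -0.4, -0.3]
finger_gap: 0.005
grasp_force: 0.0
```

```bash
python3 - <<'E'
from h import *
s,p,Rm=state(); P=np.load('P.npy'); yaw=np.arctan2(Rm[1,0],Rm[0,0])
print(s['time'],p,'turn about tool z',yaw-P[2])
T=Rt(P[2])
print('behind post, shift in aligned frame',T.T@(CW(P,0,-.135,.17)-p))
K,t,Rc,m=cm('wrist'); off=Rm.T@(t-p); rel=Rm.T@Rc
q=CW(P,0,-.135,.17); mod=(K,q+T@off,T@rel,m)
for c in[(0,0,.048),(.051,0,.058),(.063,0,.025),(0,-.1,.062)]: print(c,w2pix('wrist',CW(P,*c),mod).round())
E
```

```text
10.725 [ 0.54328984 -0.0091773   0.1769982 ] turn about tool z 0.5157279289075913
behind post, shift in aligned frame [0.04387729 0.16136658 0.0069982 ]
(0, 0, 0.048) [ 95. 199.]
(0.051, 0, 0.058) [ 78. 128.]
(0.063, 0, 0.025) [ 99. 109.]
(0, -0.1, 0.062) [229. 203.]
```

Request:
{"api": "send_rows", "payload": {"steps": [[0,0,0,0,0,0.172,0],[0,0,0,0,0,0.172,0],[0,0,0,0,0,0.172,0],[0.011,0.041,0,0,0,0,0],[0.011,0.04,0,0,0,0,0],[0.011,0.04,0,0,0,0,0],[0.011,0.04,0,0,0,0,0],[0,0,0,0,0,0,0]]}}

```text
time: 11.72
ee_pos: [0.6323, -0.1537, 0.1751]
ee_rot: [0.0, 0.99, 0.142, 0.0]
contact_force: [0.4, -0.6, 0.4]
finger_gap: -0.0
grasp_force: 0.0
```

```bash
python3 - <<'E'
from h import *
s,p,Rm=state(); P=np.load('P.npy'); 
print(s['time'],p,Rm.T@(p-CW(P,0,0,0)))
m=cm('wrist')
for c in[(.051,0,.058),(.063,0,.025),(0,-.104,.062),(0,-.1,.062),(-.07,-.128,.022),(.08,-.128,.022)]: print(c,w2pix('wrist',CW(P,*c),m).round())
snap('wrist','h.png')
E
```

```text
11.725 [ 0.63229822 -0.15366096  0.17512645] [ 0.00109165  0.13751698 -0.17502331]
(0.051, 0, 0.058) [ 78. 129.]
(0.063, 0, 0.025) [ 98. 111.]
(0, -0.104, 0.062) [231. 203.]
(0, -0.1, 0.062) [226. 203.]
(-0.07, -0.128, 0.022) [268. 269.]
(0.08, -0.128, 0.022) [266.  87.]
```

View pics/h.png

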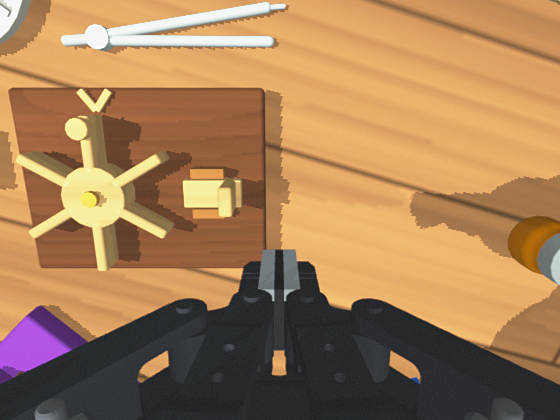

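The stud at (77,128) sits at the arrow, matching the predicted (78,129). The wheel is at zero. The post top is at (226,197), drawn back. I'll go down behind it and push.

Request:
{"api": "send_rows", "payload": {"steps": [[0.003,0,0.04,0,0,0,0],[0,0,0.04,0,0,0,0],[0,0,0.03,0,0,0,0],[0,0,0.02,0,0,0,0],[0,0,0,0,0,0,0],[0,-0.004,0,0,0,0,0],[0,-0.004,0,0,0,0,0],[0,-0.004,0,0,0,0,0],[0,-0.004,0,0,0,0,0],[0,-0.004,0,0,0,0,0],[0,-0.004,0,0,0,0,0],[0,-0.004,0,0,0,0,0],[0,-0.004,0,0,0,0,0],[0,-0.004,0,0,0,0,0],[0,-0.002,0,0,0,0,0],[0,0,0,0,0,0,0]]}}

```text
time: 13.78
ee_pos: [0.6231, -0.1138, 0.0454]
ee_rot: [-0.0, 0.99, 0.143, -0.0]
contact_force: [-0.8, 0.1, 0.3]
finger_gap: -0.0
grasp_force: 0.0
```

```bash
python3 - <<'E'
from h import *
s,p,Rm=state(); P=np.load('P.npy'); 
print(s['time'],p,Rm.T@(p-CW(P,0,0,0)),Rm.T@s['contact_force'])
m=cm('wrist')
for c in[(.051,0,.058),(0,-.076,.062),(0,-.08,.062)]: print(c,w2pix('wrist',CW(P,*c),m).round())
snap('wrist','i.png')
E
```

```text
13.775 [ 0.62308524 -0.11381157  0.04537609] [ 0.00308671  0.09654476 -0.04540821] [-0.77207996 -0.35300697 -0.27013717]
(0.051, 0, 0.058) [  2. 158.]
(0, -0.076, 0.062) [224. 296.]
(0, -0.08, 0.062) [235. 296.]
```

View pics/i.png

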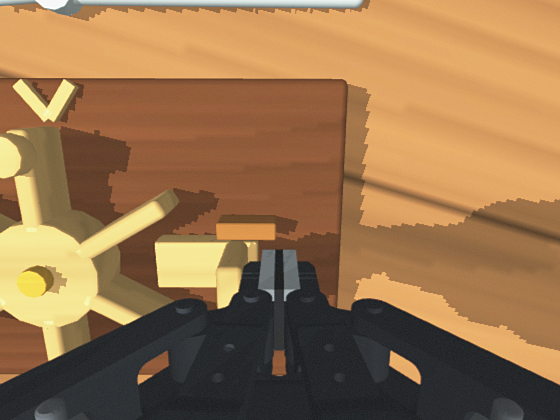

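The finger is on the post, whose face is at about (240,260), and it still has some way to travel. Continuing in fine steps.

Request:
{"api": "send_rows", "payload": {"steps": [[0,-0.002,0,0,0,0,0],[0,-0.002,0,0,0,0,0],[0,-0.002,0,0,0,0,0],[0,0,0,0,0,0,0]]}}

```text
time: 14.32
ee_pos: [0.6217, -0.1084, 0.0454]
ee_rot: [0.0, 0.99, 0.143, 0.0]
contact_force: [0.7, -3.8, -2.2]
finger_gap: 0.004
grasp_force: 1.9
```

Request:
{"api": "send_rows", "payload": {"steps": [[0,-0.001,0,0,0,0,0],[0,-0.001,0,0,0,0,0],[0,0,0,0,0,0,0]]}}

```text
time: 14.7
ee_pos: [0.6212, -0.1065, 0.0454]
ee_rot: [0.0, 0.99, 0.143, 0.0]
contact_force: [0.4, -5.3, -3.7]
finger_gap: 0.003
grasp_force: 2.4
```

Request:
{"api": "send_rows", "payload": {"steps": [[0,-0.001,0,0,0,0,0],[0,0,0,0,0,0,0]]}}

```text
time: 14.95
ee_pos: [0.6209, -0.1056, 0.0454]
ee_rot: [0.0, 0.99, 0.143, 0.0]
contact_force: [1.4, -3.6, -2.7]
finger_gap: -0.002
grasp_force: 2.5
```

```bash
python3 - <<'E'
from h import *
import cv2
s,p,Rm=state(); P=np.load('P.npy'); 
print(s['time'],p,Rm.T@(p-CW(P,0,0,0)),[ (Rm.T@get_state()['contact_force']).round(1)])
m=cm('wrist'); sm=cm('scene')
for c in[(.08,-.128,.022),(.08,-.071,.022),(.063,0,.025),(.02,-.071,.036),(.02,-.097,.036),(.011,-.071,.062),(.011,-.081,.062)]: print(c,w2pix('wrist',CW(P,*c),m).round(),w2pix('scene',CW(P,*c),sm).round())
a=snap('wrist','j0.png'); b=snap('scene','j1.png')
o=np.zeros((420,800,3),np.uint8); o[:,:400]=a[:,:400]; o[:320,400:]=cv2.resize(b[200:296,260:380],(400,320),interpolation=3)
cv2.imwrite('pics/j.png',o[:,:,::-1])
E
```

```text
14.95 [ 0.62087283 -0.10561444  0.04543628] [ 0.00331189  0.08808805 -0.04540227] [array([0.3, 3.9, 2.7])]
(0.08, -0.128, 0.022) [373.  79.] [323. 292.]
(0.08, -0.071, 0.022) [238.  79.] [332. 275.]
(0.063, 0, 0.025) [ 72. 120.] [337. 252.]
(0.02, -0.071, 0.036) [239. 224.] [311. 263.]
(0.02, -0.097, 0.036) [299. 224.] [307. 270.]
(0.011, -0.071, 0.062) [232. 269.] [308. 255.]
(0.011, -0.081, 0.062) [259. 269.] [307. 258.]
```

View pics/j.png

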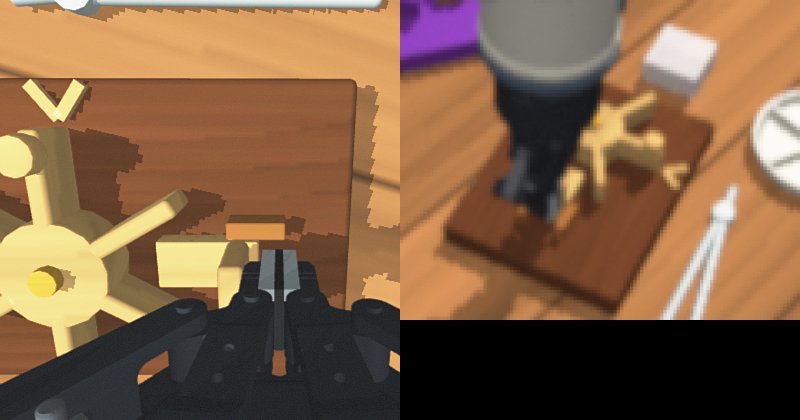

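Picture j shows the arrow and base edge shifted only about 8 px over 8.5 mm of travel. So the counter has begun to slide slightly, and the latch is probably at its stop. I'll back off to the earlier viewpoint and measure numerically, since the picture-viewing budget is used up.

Request:
{"api": "send_rows", "payload": {"steps": [[0,0.01,0,0,0,0,0],[0,0.02,0,0,0,0,0],[-0.003,0.02,-0.03,0,0,0,0],[0,0,-0.05,0,0,0,0],[0,0,-0.05,0,0,0,0],[0,0,0,0,0,0,0],[0,0,0,0,0,0,0]]}}

```text
time: 15.92
ee_pos: [0.6319, -0.155, 0.1752]
ee_rot: [-0.0, 0.99, 0.142, -0.0]
contact_force: [-0.0, -1.3, -1.4]
finger_gap: -0.001
grasp_force: 0.0
```

```bash
python3 - <<'E'
from h import *
s,p,Rm=state(); P=np.load('P.npy'); print(s['time'],p,Rm.T@(p-CW(P,0,0,0)))
m=cm('wrist'); b=snap('wrist','k.png')[:,:,::-1]; a=cv2.imread('pics/h.png')
# template matches h->k
for n,(x0,y0,x1,y1) in dict(arrow=(76,86,114,112),corner1=(245,78,275,110),hub=(78,184,108,214),stud=(62,114,92,142),cornerTL=(5,78,40,110),latch=(183,181,234,215),post=(217,178,236,217),cheekT=(188,167,226,181),compass=(60,20,110,52)).items():
    t=a[y0:y1,x0:x1]; r=cv2.matchTemplate(b,t,cv2.TM_CCOEFF_NORMED); _,v,_,l=cv2.minMaxLoc(r); print(n,(l[0]-x0,l[1]-y0),round(v,3))
for n,im in(('h',a),('k',b)):
    for row in(197,):
        print(n,row,[(x,im[row,x].tolist()) for x in range(140,272,3)])
E
```

```text
15.925 [ 0.63185856 -0.15495809  0.17522397] [-3.13671090e-05  1.38478665e-01 -1.75247466e-01]
arrow (-7, -2) 0.988
corner1 (-6, -2) 0.967
hub (-7, -2) 0.951
stud (-8, -2) 0.983
cornerTL (-5, -2) 0.93
latch (-39, -1) 0.81
post (-42, -2) 0.88
cheekT (-7, -2) 0.839
compass (-1, -2) 0.982
h 197 [(140, [48, 67, 103]), (143, [43, 63, 101]), (146, [45, 67, 103]), (149, [44, 66, 102]), (152, [42, 66, 102]), (155, [48, 68, 103]), (158, [50, 72, 113]), (161, [58, 91, 145]), (164, [58, 89, 146]), (167, [59, 90, 147]), (170, [56, 89, 145]), (173, [60, 91, 147]), (176, [59, 92, 145]), (179, [60, 90, 145]), (182, [53, 82, 139]), (185, [153, 236, 249]), (188, [155, 234, 246]), (191, [151, 232, 246]), (194, [150, 232, 246]), (197, [150, 233, 246]), (200, [149, 232, 246]), (203, [148, 233, 246]), (206, [148, 233, 246]), (209, [151, 233, 246]), (212, [152, 232, 246]), (215, [150, 233, 246]), (218, [133, 215, 240]), (221, [145, 226, 245]), (224, [143, 228, 245]), (227, [149, 231, 246]), (230, [115, 187, 228]), (233, [74, 111, 135]), (236, [101, 164, 199]), (239, [106, 167, 207]), (242, [56, 83, 112]),
[... 513 characters left out ...]
 (179, [149, 231, 246]), (182, [150, 232, 246]), (185, [155, 236, 247]), (188, [114, 184, 224]), (191, [75, 114, 139]), (194, [75, 118, 140]), (197, [85, 132, 162]), (200, [105, 165, 200]), (203, [75, 119, 143]), (206, [45, 67, 107]), (209, [49, 69, 105]), (212, [43, 67, 104]), (215, [44, 69, 106]), (218, [42, 66, 102]), (221, [46, 69, 106]), (224, [47, 70, 105]), (227, [47, 69, 104]), (230, [48, 67, 106]), (233, [57, 91, 144]), (236, [61, 95, 153]), (239, [60, 95, 151]), (242, [60, 95, 150]), (245, [59, 95, 151]), (248, [64, 97, 154]), (251, [58, 96, 151]), (254, [61, 98, 154]), (257, [51, 75, 117]), (260, [78, 124, 173]), (263, [81, 128, 180]), (266, [81, 129, 180]), (269, [81, 129, 181])]
```

Measured from h to k:
- **Latch:** it travelled about 26 mm relative to the counter, from a start near 2 mm, so it is at its 28 mm stop. The rising force and the counter starting to slide agree with that.
- **Wheel:** the stud and arrow moved together, so it is still at 0.
- **Counter:** it shifted about 4 mm.

The arm is clear, so I'm handing in.

```bash
python3 -c "
from plant import *
print(close_job())"
```

```text
the job is handed in; nothing more can be done
None
```

I clicked the wheel three times anticlockwise so the stud rests at the arrow, then pushed the latch home (about 28 mm by my measurement); the counter slid about 4 mm, nothing else was touched, and I handed the job in at about 16 s.

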